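# Empty the drop-bottom mould hopper

### The job

Put the last aluminium mould block, the one lying on the bench, into the top of the steel hopper with the others. Then draw the slide bolt right back, lift the bail handle to swing the trap-door bottom open so that all four blocks drop into the tub below, press the bail down again to shut the trap fully, and push the bolt fully home. Leave everything else on the bench where it is.

Things in the scene. Friction and masses are not known exactly. Their poses are not given: they have to be found in the camera images.
- hopper: Fixed open-topped sheet-steel box on four grey legs over a catch tub. Origin on the bench under the box's middle, z up. Box inside 120 (x) x 116 (y) mm, walls 5 mm, rim 286 mm above the bench, 70 mm out from the middle. Its floor is the trap door, upper face 203 mm above the bench. Legs 16 mm square at x = +-107, y = +-45 mm, 260 mm high. The places of trap, bail, bolt and tub are in this frame.
- trap (a joint): Trap door angle, rad: 0 shut (level, a stop), 1.3 hanging open (stop). The door runs from the hinge to +y; a U-shaped bail handle rigid with it sticks out level to -y when shut. Lifting the bail in an arc swings the door down, pressing it down shuts it. Stiff hinge (about 0.85 N m, 7 N at the bail's bar): stays where left, even loaded. The blocks slide off at about 0.9 rad or more.
- trap_bar (a point): Middle of the bail's round rubber-covered bar, parallel to the hopper's x, 16 mm thick, 98 mm clear between the two arms (at x = +-55 mm, 12 mm thick); 120 mm from the hinge line. In the hopper's frame at y = -66 - 120 cos(angle), z = 200 + 120 sin(angle) mm.
- tub_in (a point): Centre of the inner floor of the grey tub fixed under the hopper, 6 mm above the bench. Tub inside, in the hopper's frame: x -90 to 90, y -95 to 170 mm; walls 70 mm high.
- trap_hinge (a point): Middle of the trap's hinge line, which is parallel to the hopper's x, at hopper y = -66 mm, 200 mm above the bench. Fixed to the hopper.
- bolt (a joint): Slide bolt's travel, m: 0 fully home, its tip over the bail's -x arm so that the bail cannot be lifted; 0.045 fully drawn (stop), clear of the arm beyond 0.025. Drawn towards the hopper's -x, pushed home towards +x; 2 N of friction, stays where left. With the trap not shut (over about 0.07 rad) it strikes the arm and cannot go home.
- bolt_post (a point): Point on the axis of the bolt's upright round steel post (18 mm thick, free from 222 to 299 mm above the bench), 280 mm above the bench; in the hopper's frame at x = -115 mm less the bolt's travel, y = -95 mm. Moves with the bolt.
- mould_a: Aluminium mould block, a plain slab 70 (its x) x 46 (its y) x 22 mm, 0.14 kg, origin at the centre of its underside, z up through its thickness. Starts in the hopper, flat on the trap door.
- mould_b: Aluminium mould block, a plain slab 70 (its x) x 46 (its y) x 22 mm, 0.14 kg, origin at the centre of its underside, z up through its thickness. Starts in the hopper, flat on the trap door beside the other.
- mould_c: Aluminium mould block, a plain slab 70 (its x) x 46 (its y) x 22 mm, 0.14 kg, origin at the centre of its underside, z up through its thickness. Starts in the hopper, flat on top of these two (its top 247 mm above the bench).
- mould_last: Aluminium mould block, a plain slab 70 (its x) x 46 (its y) x 22 mm, 0.14 kg, origin at the centre of its underside, z up through its thickness. The last one, lying flat by itself on the bench, to the left or the right of the hopper.
- mould_a_mid (a point): Centre of mould_a, 11 mm above its origin.
- mould_b_mid (a point): Centre of mould_b, 11 mm above its origin.
- mould_c_mid (a point): Centre of mould_c, 11 mm above its origin.
- mould_last_mid (a point): Centre of mould_last, 11 mm above its origin.
- wax_tree_a: Bystander: green wax tree on a black round rubber base, 86 mm wide, 165 mm high; origin under its centre.
- wax_tree_b: Bystander: another such wax tree, 86 mm wide, 165 mm high; origin under its centre.
- bare_base: Bystander: black round rubber base without a rod, 86 mm wide, 30 mm high; origin under its centre. It lies on the other side of the hopper from the last mould.
- sprue_base: Bystander: black round base 86 mm wide with a bare green rod, 150 mm high; origin under its centre.
- rubber_moulds: Bystander: stack of three brown rubber moulds, 78 x 52 x 60 mm; origin under its centre.
- brush: Bystander: brush, 170 mm long, lying along its x in front of the hopper.
- spray_bottle: Bystander: white bottle, 56 mm wide, 130 mm high; origin under its centre.

How it is judged:
By the outcome, as a careful person would: the job done as asked, in the order asked, and still so for the second after the job is handed in, with the robot touching nothing.
It also fails if it takes over 72 s, if anything falls off the work surface, if the arm or the gripper's body presses on something with over 40 N, if the wrist force passes 120 N, or if a joint passes its speed limit or range.

### The arm

A 6-joint arm with a two-finger parallel gripper is mounted at the origin on the work surface. World frame = base frame: x ahead of the robot, y to its left, z up, the work surface at z = 0. Lengths are in mm, angles in rad, forces in N, time in s.
With the tool pointing down it reaches from about 350 to 875 mm from the base axis. Payload 4.2 kg.
Tool frame: the origin (TCP) lies midway between the tips of the shut fingers; the grasp point (between the pads) lies 19 mm behind it; z points along the fingers, y is the line along which they close (so a half turn about z gives the same grasp; the last joint's range is limited). The gripper opens to 85 mm and grips with 20 to 120 N. Pads are 22 mm wide; open, the fingers measure 114 mm over their backs; the gripper's body (76 mm by 85 mm) begins 54 mm behind the grasp point. The pads swing forward as they close: fully open they stand 13 mm farther back than shut.
Start: joints at [0.259, 0.385, 0.008, 0, -1.194, -0.259], TCP at [624.979, 0.025, 231.312] pointing down, gripper open.
Joint ranges: [-3.14, 3.14], [-1.21, 2.06], [-1.07, 1.41], [-3.16, 2.05], [-2.99, -0.16], [-3.1, 3.1]. Speed limits (rad/s): [2.79, 2.79, 3.14, 3.14, 3.14, 3.14].

### API

Orientations are given as a unit quaternion [x, y, z, w].
In Python, from bench import sensors, get_image, camera_params, job_done gives the robot as it stands.
- The arm moves only by the tool servo_tool, never from a script. Its argument "motion" is a list of rows, each an object with "travel": the shift along the tool's x, y, z as a fraction of full scale, a list of three; "rot": the turn, a rotation vector about the tool's x, y, z as a fraction of full scale, a list of three; "hand": the opening, from 0 (shut) to 1 (fully open). In form: [{"travel": [x, y, z], "rot": [wx, wy, wz], "hand": hand}, ...]. A call has 1 to 10 rows; each row shifts and turns the commanded pose from where the row before left it, along the tool's axes as they then stand; what a row does not reach is not made up. Full scale, the value 1, is 25 cm for a shift and 360 degrees for a turn. A row lasts 1/12 s, in which the tool goes at most 41.7 mm and 7.16 degrees, less where a joint would pass 70% of its speed; a pose out of reach is approached as far as the arm can. A call with a number of a shift or a turn outside -1 to 1 is refused whole. A call with a gripper value outside its range is refused whole. The fingers move at their own pace and stop on an object; the grip force is fixed at half the most. Time passes only in rows, so rows that do not move let the fingers close. It gives the time, the measured TCP pose, the force, the opening and the grip force at its end, in the units of the state.
- sensors.read_state(): the state, without advancing time (a new reading comes with each control period).
- get_image(name): name is "scene" or "side" or "wrist"; returns (picture, depth): 384x512x3 uint8, red, green, blue; 384x512 float32, mm along the optical axis (not along the pixel's ray), 0 where there is no reading.
- camera_params(name): a dict with "camera_matrix" (3x3 intrinsics, pixels), "R" (3x3) and "t" (3): a world point X has camera coordinates R X + t; the wrist camera has in their place "mount" (4x4, takes a point from camera to tool coordinates, whose origin is the TCP and whose axes are the flange's). Camera axes: x right, y down, z forward; pixel columns grow to the right and rows downward; lengths in mm; the calibration is good to about 2 mm. A picture is of the moment at which its call begins: read the wrist's pose just before it. camera_params takes no time and is no camera call.
- job_done(): hands the job in; it is judged then, once.
The state is a dict: "clock": time; "joints": joint angles; "joint_vel": joint speeds; "joint_efforts": joint torques, N m; "position": TCP position; "ee_rot": TCP orientation; "contact_force": force on the tool from outside, world axes, zero at the start; "wrist_torque": the same for the moment, N m; "gripper_width": finger opening in mm; "grasp_force": force on a finger pad.
Only numpy, scipy, OpenCV 4.12 (cv2) and the standard library are available. Lean on these libraries where they do the work, as an engineer would, in place of code of your own. Each camera call takes 0.05 s, during which the arm holds its last target. There are 200 camera calls.

## Working session

There is one attempt and no reset: what is moved stays moved. The work goes in short steps, Python scripts to look and compute and a tool call to move; the robot and the scene stay as the last step left them, time stands still between calls to the robot, and variables do not carry over. Pictures are saved under pics/ and viewed, at most 10 in all, crops included, and the job is handed in when it is done.

Besides the shell and the picture viewer there is one more tool, called as name(argument=value, ...) on one line, values as JSON. servo_tool: Moves the arm, as the interface text tells. Its arguments: {"type":"object","properties":{"motion":{"type":"array"}},"required":["motion"]}

```bash
mkdir -p pics; cat > h.py <<'E'
import numpy as np, cv2
from bench import sensors, get_image, camera_params, job_done
from scipy.spatial.transform import Rotation as Ro
def cam(n):
    p=camera_params(n); K=np.array(p["camera_matrix"])
    if "R" in p: return K,np.array(p["R"]),np.array(p["t"])
    s=sensors.read_state(); T=np.eye(4); T[:3,:3]=Ro.from_quat(s["ee_rot"]).as_matrix(); T[:3,3]=s["position"]
    C=np.linalg.inv(T@np.array(p["mount"])); return K,C[:3,:3],C[:3,3]
def shot(n,tag):
    c=cam(n); im,d=get_image(n); cv2.imwrite(f"pics/{tag}.png",im[:,:,::-1]); np.savez(f"pics/{tag}.npz",im=im,d=d,K=c[0],R=c[1],t=c[2]); return im,d
def load(tag): return np.load(f"pics/{tag}.npz")
def pt(tag,u,v):
    z=load(tag); d=np.median(z["d"][v-1:v+2,u-1:u+2]); return z["R"].T@(np.linalg.inv(z["K"])@[u,v,1]*d-z["t"])
def cloud(tag):
    z=load(tag); v,u=np.mgrid[:384,:512]; P=(np.linalg.inv(z["K"])@np.stack([u,v,np.ones_like(u)]).reshape(3,-1))*z["d"].ravel()
    return (z["R"].T@(P-z["t"][:,None])).T.reshape(384,512,3)
def proj(tag,X):
    z=load(tag); p=z["K"]@(z["R"]@np.array(X)+z["t"]); return p[:2]/p[2]
E
python3 - <<'E'
from h import *
a,_=shot("scene","scene");b,_=shot("side","side");shot("wrist","wrist0")
for n in("scene","side"):
    K,R,t=cam(n);print(n,K[0,0],-R.T@t)
print(sensors.read_state(), camera_params("wrist")["mount"])
E
```

```text
scene 444.9839527508206 [1334.46796715  147.19802639 1478.74993896]
side 460.7537591373258 [ 163.70572834 1230.80878011 1270.064953  ]
{'clock': 0.15, 'joints': array([ 2.58625926e-01,  3.85348531e-01,  6.95077087e-03, -3.78246249e-04,
       -1.19401362e+00, -2.58585732e-01]), 'joint_vel': array([-0.00137954, -0.00311821,  0.0039389 ,  0.00131187,  0.00142652,
       -0.00088503]), 'joint_efforts': array([-6.03353892e-04, -3.92678475e+01,  1.88581592e+01,  4.18858320e+00,
       -3.39302780e-03,  5.70479813e-06]), 'position': array([6.24555286e+02, 3.74879631e-02, 2.30492260e+02]), 'ee_rot': array([-7.07071445e-01,  7.07141632e-01,  5.57961088e-04, -6.09660004e-04]), 'contact_force': array([-0.29699206, -0.01106726, -0.25750005]), 'wrist_torque': array([-0.05314077,  0.00657307,  0.01981615]), 'grasp_force': 0.0, 'gripper_width': 85.16881864362126} [[-3.89894275e-04 -9.57892737e-01 -2.87126021e-01  7.19677522e+01]
 [ 9.99999844e-01 -2.58501457e-04 -4.95522993e-04  2.24575827e-01]
 [ 4.00435382e-04 -2.87126169e-01  9.57892688e-01 -1.42634655e+02]
 [ 0.00000000e+00  0.00000000e+00  0.00000000e+00  1.00000000e+00]]
```

View pics/scene.png

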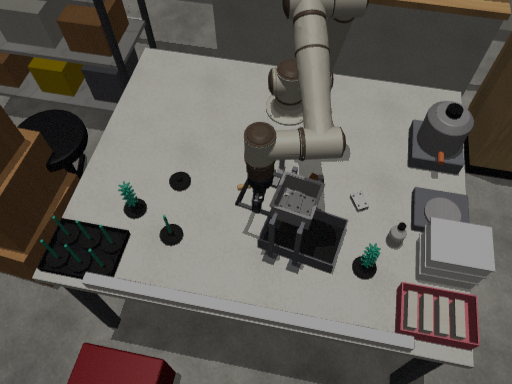

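View pics/side.png

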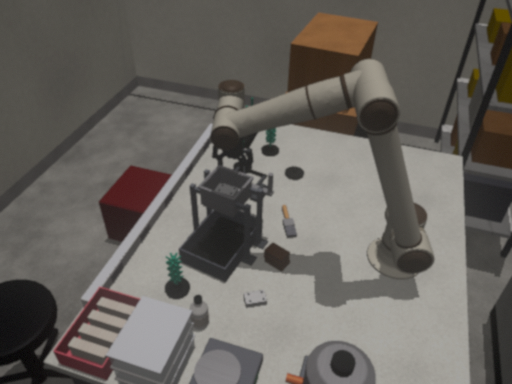

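The scene view shows the hopper around (298,200), the last mould at (360,201), and the bail and bolt near (260,205). The side view shows the mould at (256,297) and the hopper at (225,190). I'll enlarge both.

```bash
python3 - <<'E'
from h import *
a=cv2.imread("pics/scene.png")[150:280,230:390];b=cv2.imread("pics/side.png")[150:310,165:305]
a=cv2.resize(a,(640,520),interpolation=cv2.INTER_CUBIC)
b=cv2.resize(b,(525,600),interpolation=cv2.INTER_CUBIC)
cv2.imwrite("pics/c1.png",a);cv2.imwrite("pics/c2.png",b)
for t,bx in (("scene",(230,150,390,280)),("side",(165,150,305,310))):
    C=cloud(t)[bx[1]:bx[3],bx[0]:bx[2]].reshape(-1,3)
    m=(abs(C[:,2]-286)<4); Q=C[m&(C[:,0]>450)]; r=cv2.minAreaRect(Q[:,:2].astype(np.float32)); print(t,"rim",m.sum(),r,Q[:,2].mean())
    im=load(t)["im"][bx[1]:bx[3],bx[0]:bx[2]].reshape(-1,3)
    m=(abs(C[:,2]-22)<6)&(im.min(1)>110)&(C[:,1]>0); print("mould",m.sum(),cv2.minAreaRect(C[m][:,:2].astype(np.float32)),np.median(C[m],0))
for u,v in((360,201),): print(pt("scene",u,v))
print(pt("side",256,297))
E
```

```text
scene rim 459 ((611.592529296875, 104.83219146728516), (158.5335235595703, 155.7015838623047), 80.6498794555664) 285.63533767333143
mould 160 ((425.0038757324219, 343.9006652832031), (71.67543029785156, 46.415489196777344), 28.16620635986328) [425.37150302 344.54168621  20.90443274]
side rim 317 ((591.0098876953125, 91.10881042480469), (197.47398376464844, 236.85060119628906), 80.80563354492188) 284.90487336074386
mould 230 ((425.4620056152344, 344.26385498046875), (71.39495849609375, 47.84306335449219), 28.05335807800293) [424.38920557 344.15067132  20.4480316 ]
[429.4012146  346.91577901  21.59209499]
[419.8025014  344.37977129  21.51380406]
```

View pics/c1.png

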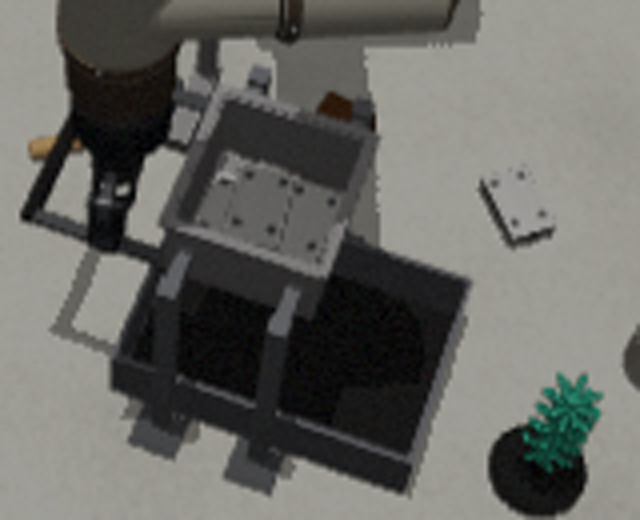

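View pics/c2.png

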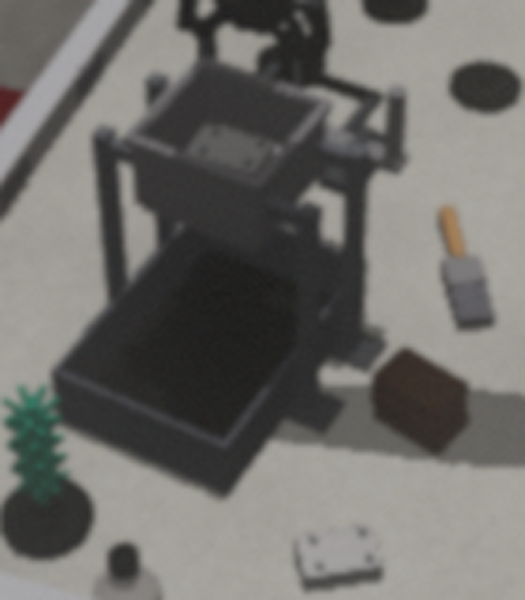

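```bash
python3 - <<'E'
from h import *
def onz(tag,u,v,z0):
    z=load(tag);d=z["R"].T@(np.linalg.inv(z["K"])@[u,v,1]);c=-z["R"].T@z["t"];return c+d*(z0-c[2])/d[2]
A=[onz("scene",230+x/4,150+y/4,286) for x,y in((222,92),(378,135),(328,275),(165,225))]
B=[onz("side",165+x/3.75,150+y/3.75,286) for x,y in((325,103),(262,180),(130,138),(208,65))]
for Q in(A,B):
    Q=np.array(Q)[:,:2];c=Q.mean(0);print(Q.round(0).tolist(),c)
    e=[Q[1]-Q[0],Q[2]-Q[3]];f=[Q[3]-Q[0],Q[2]-Q[1]]
    print([ (np.linalg.norm(k).round(),np.degrees(np.arctan2(k[1],k[0])).round(1)) for k in e+f])
# depth-based rim: points z 283..289 within 115mm of centre, fit yaw via square distances
for t in("scene","side"):
    C=cloud(t).reshape(-1,3);c=np.array(A)[:,:2].mean(0)
    m=(abs(C[:,2]-286)<4)&(np.abs(C[:,:2]-c).max(1)<100);Q=C[m]
    from scipy.optimize import least_squares
    def f(p):
        k=p[2];q=(Q[:,:2]-p[:2])@np.array([[np.cos(k),-np.sin(k)],[np.sin(k),np.cos(k)]])
        return np.maximum(abs(q[:,0])/65.,abs(q[:,1])/63.)*64-64
    for k0 in(-.1,-.25):
        r=least_squares(f,[*c,k0],loss="soft_l1",f_scale=3);print(t,len(Q),r.x,r.cost/len(Q))
P=lambda t,u,v:print(t,pt(t,u,v).round(1))
P("side",165+int(397/3.75),150+int(95/3.75));P("side",165+106,150+28)
E
```

```text
[[536.0, 67.0], [552.0, 195.0], [684.0, 173.0], [666.0, 44.0]] [609.42023275 119.72861202]
[(np.float64(129.0), np.float64(82.7)), (np.float64(130.0), np.float64(81.8)), (np.float64(132.0), np.float64(-9.8)), (np.float64(134.0), np.float64(-9.3))]
[[530.0, 68.0], [548.0, 186.0], [677.0, 172.0], [650.0, 51.0]] [601.11732093 119.17715817]
[(np.float64(119.0), np.float64(81.2)), (np.float64(124.0), np.float64(77.5)), (np.float64(121.0), np.float64(-8.3)), (np.float64(130.0), np.float64(-6.4))]
scene 458 [ 6.08469103e+02  1.15925423e+02 -1.78393458e-01] 3.9912747139496423
scene 458 [ 6.08469103e+02  1.15925423e+02 -1.78393467e-01] 3.991274713949885
side 288 [ 6.06826554e+02  1.18560882e+02 -1.77148096e-01] 4.500724248642501
side 288 [ 6.06826554e+02  1.18560882e+02 -1.77148093e-01] 4.50072424864284
side [470.7  49.7 298.3]
side [466.8  49.2 285.9]
```

servo_tool(motion=[{"travel": [0,0,-0.12],"rot": [0,0,0],"hand": 1},{"travel": [0,0,-0.14],"rot": [0,0,0],"hand": 1},{"travel": [-0.06,0.02,-0.12],"rot": [0,0,0],"hand": 1},{"travel": [-0.06,0.02,-0.12],"rot": [0,0,0],"hand": 1},{"travel": [-0.06,0.02,-0.12],"rot": [0,0,0],"hand": 1},{"travel": [-0.06,0.04,-0.06],"rot": [0,0,0],"hand": 1},{"travel": [0,0,0],"rot": [0,0,0],"hand": 1},{"travel": [0,0,0],"rot": [0,0,0],"hand": 1}])

```text
clock: 0.82
position: [599.8, 60.7, 402.1]
ee_rot: [0.708, -0.707, 0.0, -0.001]
contact_force: [-0.2, 0.0, -1.6]
gripper_width: 85.7
grasp_force: 0.0
```

```bash
python3 - <<'E'
from h import *
s=sensors.read_state();print(s["clock"],s["position"],s["ee_rot"]);im,d=shot("wrist","w1")
cv2.imwrite("pics/w1b.png",cv2.resize(im[:,:,::-1],(800,600),interpolation=cv2.INTER_CUBIC))
E
```

```text
0.8167 [599.75419926  60.7353869  402.05899444] [ 7.07600957e-01 -7.06611601e-01  1.87901653e-04 -9.46183375e-04]
```

View pics/w1b.png

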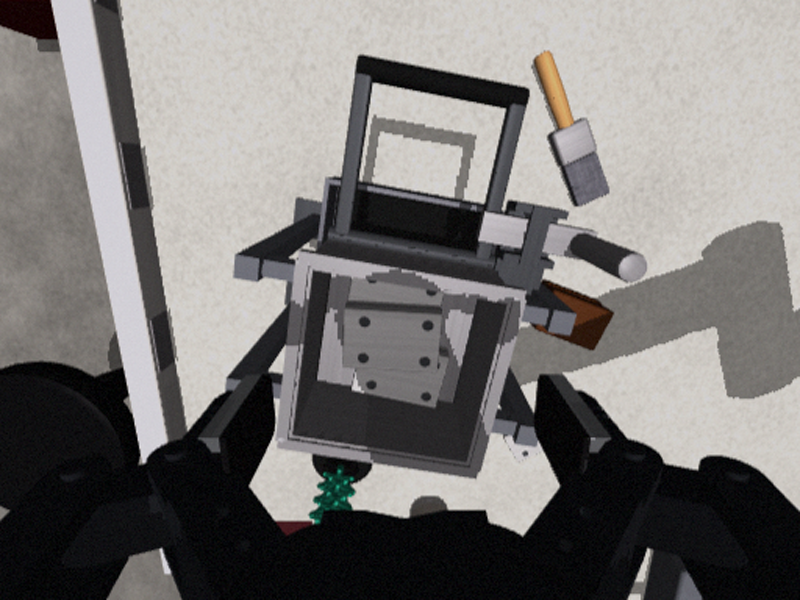

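The wrist view (scaled 1.5625×) shows the rim corners at (302,252), (526,290), (476,475) and (278,445), and the bail bar from (362,68) to (525,97). The bolt post top is at (631,266), with the bolt home over the bail arm.

```bash
python3 - <<'E'
from h import *
s=.64
def onz(u,v,z0,tag="w1"):
    z=load(tag);d=z["R"].T@(np.linalg.inv(z["K"])@[u*s,v*s,1]);c=-z["R"].T@z["t"];return (c+d*(z0-c[2])/d[2])
Q=np.array([onz(*p,286) for p in((302,252),(526,290),(476,475),(278,445))])[:,:2];print(Q.round(1).tolist(),Q.mean(0))
b=[onz(362,68,208),onz(525,97,208)];print("bar",b,(b[0]+b[1])/2,np.arctan2(*(b[0]-b[1])[[1,0]]))
print("post",onz(631,266,299))
for u,v in((631,266),(443,83),(400,82),(390,340),(302,256),(520,293)): print(u,v,pt("w1",int(u*s),int(v*s)).round(1))
C=cloud("w1").reshape(-1,3)
from scipy.optimize import least_squares
m=(abs(C[:,2]-286)<4)&(np.hypot(*(C[:,:2]-[607,118]).T)<110);q0=C[m][:,:2];print("rim",cv2.minAreaRect(q0.astype(np.float32)),np.median(C[m][:,2]))
for lo,hi,n in((243,252,"c"),(221,231,"ab")):
    m=(C[:,2]>lo)&(C[:,2]<hi)&(np.abs(C[:,:2]-[607,118]).max(1)<55);print(n,m.sum(),cv2.minAreaRect(C[m][:,:2].astype(np.float32)),np.median(C[m],0))
m=(abs(C[:,2]-204)<12)&(np.hypot(*(C[:,:2]-b[0][:2]/2-b[1][:2]/2).T)<45);print("barcloud",np.median(C[m],0),m.sum(),C[m][:,2].max())
k=-.172
for k in(-.15,-.17,-.19):
  R=np.array([[np.cos(k),-np.sin(k)],[np.sin(k),np.cos(k)]])
  print(k,"pred from rim: post",Q.mean(0)+R@[-115,-95],"bar",Q.mean(0)+R@[0,-186])
E
```

```text
[[659.9, 38.1], [526.3, 61.1], [550.1, 193.6], [684.7, 169.9]] [605.24941531 115.68984825]
bar [array([628.8606033 , -74.41067623, 208.        ]), array([516.03036148, -56.26921195, 208.        ])] [572.44548239 -65.33994409 208.        ] -0.15942103915853836
post [471.91956161  43.360143   299.        ]
631 266 [473.1  43.  299.7]
443 83 [573.8 -65.3 207.6]
400 82 [602.9 -66.5 205.8]
390 340 [610.6 108.7 247.4]
302 256 [660.3  39.8 285.8]
520 293 [530.5  62.5 285.9]
rim ((606.2509155273438, 116.5101318359375), (138.26683044433594, 141.4267578125), 79.81536865234375) 285.62499375492973
c 2600 ((607.0033569335938, 118.37727355957031), (109.05884552001953, 109.98812866210938), 89.92599487304688) [611.63231146 110.08799214 246.91784033]
ab 2065 ((607.1190185546875, 118.60235595703125), (108.63887023925781, 109.80804443359375), 89.90583801269531) [607.65150698 147.09079963 224.97482753]
barcloud [572.71961853 -65.55932478 206.51367721] 1313 210.07271821878626
-0.15 pred from rim: post [477.34411876  38.94198108] bar [577.45392267 -68.22157224]
-0.17 pred from rim: post [475.83484395  41.51526554] bar [573.78149838 -67.62891839]
-0.19 pred from rim: post [474.37733325  44.11821884] bar [570.12166084 -66.96293948]
```

servo_tool(motion=[{"travel": [-0.1,0.06,0],"rot": [0,0,0],"hand": 1},{"travel": [-0.126,0.078,0],"rot": [0,0,0],"hand": 1},{"travel": [-0.126,0.078,0],"rot": [0,0,0],"hand": 1},{"travel": [-0.126,0.078,0],"rot": [0,0,0],"hand": 1},{"travel": [-0.126,0.078,0],"rot": [0,0,0],"hand": 1},{"travel": [-0.126,0.078,0],"rot": [0,0,0],"hand": 1},{"travel": [-0.126,0.078,0],"rot": [0,0,0],"hand": 1},{"travel": [-0.126,0.078,0],"rot": [0,0,0],"hand": 1},{"travel": [-0.15,0.094,0],"rot": [0,0,0],"hand": 1}])

```text
clock: 1.62
position: [425.6, 341.0, 399.3]
ee_rot: [-0.706, 0.708, -0.0, -0.002]
contact_force: [1.2, 0.6, -0.6]
gripper_width: 85.4
grasp_force: 0.0
```

servo_tool(motion=[{"travel": [0,0,0.06],"rot": [0,0,0.0191],"hand": 1},{"travel": [0,0,0.1],"rot": [0,0,0.0191],"hand": 1},{"travel": [0,0,0.1],"rot": [0,0,0.0191],"hand": 1},{"travel": [0,0,0.1],"rot": [0,0,0.0191],"hand": 1},{"travel": [0,0,0.1],"rot": [0,0,0.0191],"hand": 1},{"travel": [0,0,0.1],"rot": [0,0,0.0191],"hand": 1},{"travel": [0,0,0.1],"rot": [0,0,0.0191],"hand": 1},{"travel": [0,0,0.1],"rot": [0,0,0.0191],"hand": 1},{"travel": [0,0,0.04],"rot": [0,0,0.0191],"hand": 1},{"travel": [0,0,0],"rot": [0,0,0],"hand": 1}])

```text
clock: 2.45
position: [424.8, 337.9, 196.1]
ee_rot: [-0.241, 0.97, -0.003, -0.004]
contact_force: [-0.1, 0.3, -0.3]
gripper_width: 85.1
grasp_force: 0.0
```

```bash
cat >> h.py <<'E'
def rel(X):
    s=sensors.read_state();R=Ro.from_quat(s["ee_rot"]).as_matrix()
    print("clk",s["clock"],"pos",np.round(s["position"],1),"tooly",np.degrees(np.arctan2(R[1,1],R[0,1])).round(2),"tz",R[:,2].round(3),"J",s["joints"].round(2),"F",s["contact_force"].round(1),"w",s["gripper_width"])
    if X is not None: print("frac",(R.T@(np.array(X)-s["position"])/250).round(4))
E
python3 - <<'E'
from h import *
shot("wrist","w2");C=cloud("w2").reshape(-1,3);im=load("w2")["im"].reshape(-1,3)
m=(abs(C[:,2]-22)<5)&(np.hypot(*(C[:,:2]-[425,344]).T)<60)&(im.min(1)>60);print(m.sum(),cv2.minAreaRect(C[m][:,:2].astype(np.float32)),np.median(C[m],0))
rel([425,344,0])
E
```

```text
2304 ((424.2726135253906, 343.97833251953125), (70.07728576660156, 45.53935623168945), 29.27383804321289) [421.61434403 343.4005036   21.91225191]
clk 2.5 pos [425.9 339.  198.5] tooly 118.19 tz [-0.004 -0.005 -1.   ] J [ 0.97  0.28 -0.24 -0.   -1.06 -2.05] F [ 0.1 -0.2  0.2] w 85.47517519128657
frac [-0.0109  0.0215  0.7939]
```

View pics/w2.png

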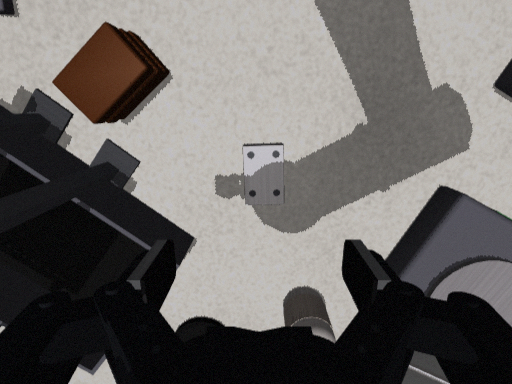

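The mould is at (264,174) in the wrist image, square to the finger line. I'll go down and grip.

servo_tool(motion=[{"travel": [-0.005,0.011,0.1],"rot": [0,0,-0.003],"hand": 1},{"travel": [-0.006,0.011,0.13],"rot": [0,0,0],"hand": 1},{"travel": [0,0,0.13],"rot": [0,0,0],"hand": 1},{"travel": [0,0,0.13],"rot": [0,0,0],"hand": 1},{"travel": [0,0,0.13],"rot": [0,0,0],"hand": 1},{"travel": [0,0,0.1],"rot": [0,0,0],"hand": 1},{"travel": [0,0,0.05],"rot": [0,0,0],"hand": 1},{"travel": [0,0,0.012],"rot": [0,0,0],"hand": 1},{"travel": [0,0,0],"rot": [0,0,0],"hand": 1}])

```text
clock: 3.25
position: [426.5, 346.9, 5.4]
ee_rot: [-0.253, 0.967, -0.0, -0.0]
contact_force: [-1.0, -0.2, 0.5]
gripper_width: 85.5
grasp_force: 0.0
```

servo_tool(motion=[{"travel": [0,0,0],"rot": [0,0,0],"hand": 0},{"travel": [0,0,0],"rot": [0,0,0],"hand": 0},{"travel": [0,0,0],"rot": [0,0,0],"hand": 0},{"travel": [0,0,0],"rot": [0,0,0],"hand": 0},{"travel": [0,0,0],"rot": [0,0,0],"hand": 0},{"travel": [0,0,0],"rot": [0,0,0],"hand": 0}])

```text
clock: 3.75
position: [426.9, 347.8, 7.6]
ee_rot: [-0.253, 0.968, 0.001, 0.001]
contact_force: [-0.0, -0.4, 5.6]
gripper_width: 44.5
grasp_force: 63.2
```

```bash
python3 - <<'E'
from h import *
rel([610,113,340])
E
```

```text
clk 3.75 pos [426.9 347.8   7.6] tooly 119.25 tz [ 0.002  0.002 -1.   ] J [ 0.98  0.52 -0.43  0.   -0.61 -2.04] F [-0.  -0.4  5.6] w 44.48344140144224
frac [-0.1839 -1.1763 -1.33  ]
```

servo_tool(motion=[{"travel": [0,0,-0.06],"rot": [0,0,0],"hand": 0},{"travel": [0,0,-0.12],"rot": [0,0,0],"hand": 0},{"travel": [0,0,-0.16],"rot": [0,0,0],"hand": 0},{"travel": [0,0,-0.16],"rot": [0,0,0],"hand": 0},{"travel": [0,0,-0.16],"rot": [0,0,0.0182],"hand": 0},{"travel": [0,0,-0.16],"rot": [0,0,0.0182],"hand": 0},{"travel": [0,0,-0.16],"rot": [0,0,0.0182],"hand": 0},{"travel": [0,0,-0.16],"rot": [0,0,0.0182],"hand": 0},{"travel": [0,0,-0.14],"rot": [0,0,0.0182],"hand": 0},{"travel": [0,0,-0.08],"rot": [0,0,0.0182],"hand": 0}])

```text
clock: 4.58
position: [426.6, 347.2, 351.2]
ee_rot: [0.091, 0.996, 0.003, 0.002]
contact_force: [1.0, 0.5, -1.8]
gripper_width: 44.5
grasp_force: 62.4
```

```bash
python3 - <<'E'
from h import *
rel([610,113,350])
E
```

```text
clk 4.5833 pos [426.6 347.2 351.2] tooly 79.59 tz [ 0.005  0.006 -1.   ] J [ 0.98  0.19  0.03  0.   -1.4  -2.73] F [ 1.   0.5 -1.8] w 44.49358584923036
frac [-0.8908 -0.7889  0.0029]
```

servo_tool(motion=[{"travel": [-0.07,-0.06,0],"rot": [0,0,0],"hand": 0},{"travel": [-0.1,-0.09,0],"rot": [0,0,0],"hand": 0},{"travel": [-0.11,-0.098,0],"rot": [0,0,0],"hand": 0},{"travel": [-0.11,-0.098,0],"rot": [0,0,0],"hand": 0},{"travel": [-0.11,-0.098,0],"rot": [0,0,0],"hand": 0},{"travel": [-0.11,-0.098,0],"rot": [0,0,0],"hand": 0},{"travel": [-0.11,-0.098,0],"rot": [0,0,0],"hand": 0},{"travel": [-0.1,-0.089,0],"rot": [0,0,0],"hand": 0},{"travel": [-0.07,-0.06,0],"rot": [0,0,0],"hand": 0},{"travel": [0,0,0],"rot": [0,0,0],"hand": 0}])

```text
clock: 5.42
position: [612.1, 110.2, 344.5]
ee_rot: [0.091, 0.996, -0.001, -0.001]
contact_force: [-1.1, 0.2, -2.3]
gripper_width: 44.6
grasp_force: 62.3
```

```bash
python3 - <<'E'
from h import *
rel([610,113,259]);shot("wrist","w3");rel([610,113,259])
C=cloud("w3").reshape(-1,3)
m=(C[:,2]>243)&(C[:,2]<251)&(np.hypot(*(C[:,:2]-[607,118]).T)<55);print(m.sum(),cv2.minAreaRect(C[m][:,:2].astype(np.float32)),np.median(C[m],0))
E
```

```text
clk 5.4167 pos [612.1 110.2 344.5] tooly 79.61 tz [-0.002 -0.001 -1.   ] J [ 0.44  0.33  0.2   0.   -1.45 -2.19] F [-1.1  0.2 -2.3] w 44.564903579476834
frac [0.0096 0.0098 0.342 ]
clk 5.4667 pos [611.  111.8 344.6] tooly 79.68 tz [-0.002 -0.    -1.   ] J [ 0.44  0.33  0.2  -0.   -1.45 -2.19] F [ 0.1 -0.  -1.7] w 44.39123849117831
frac [0.004  0.0043 0.3424]
1208 ((584.6005249023438, 111.87741088867188), (46.02859115600586, 21.53243064880371), 86.2403335571289) [583.05130441 113.65589075 246.88897618]
```

View pics/w3.png

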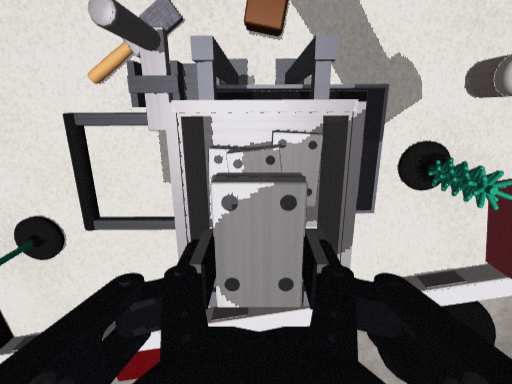

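The held mould is square over the hopper. The edge of mould_c shows beneath it at (235,160). I'll lower and release.

servo_tool(motion=[{"travel": [0.002,0.003,0.06],"rot": [0,0,0],"hand": 0},{"travel": [0,0,0.09],"rot": [0,0,0],"hand": 0},{"travel": [0,0,0.09],"rot": [0,0,0],"hand": 0},{"travel": [0,0,0.06],"rot": [0,0,0],"hand": 0},{"travel": [0,0,0.03],"rot": [0,0,0],"hand": 0},{"travel": [0,0,0.01],"rot": [0,0,0],"hand": 0},{"travel": [0,0,0],"rot": [0,0,0],"hand": 0}])

```text
clock: 6.05
position: [609.9, 115.1, 260.9]
ee_rot: [0.088, 0.996, -0.0, -0.0]
contact_force: [0.5, -0.3, -1.2]
gripper_width: 44.3
grasp_force: 62.3
```

servo_tool(motion=[{"travel": [0,0,0.006],"rot": [0,0,0],"hand": 0},{"travel": [0,0,0],"rot": [0,0,0],"hand": 0},{"travel": [0,0,0],"rot": [0,0,0],"hand": 0.7},{"travel": [0,0,0],"rot": [0,0,0],"hand": 0.7},{"travel": [0,0,0],"rot": [0,0,0],"hand": 0.7},{"travel": [0,0,0],"rot": [0,0,0],"hand": 0.7}])

```text
clock: 6.55
position: [610.5, 114.6, 260.0]
ee_rot: [0.088, 0.996, 0.0, 0.001]
contact_force: [-0.2, 0.6, -0.2]
gripper_width: 59.7
grasp_force: 0.0
```

servo_tool(motion=[{"travel": [0,0,-0.08],"rot": [0,0,0],"hand": 0.7},{"travel": [0,0,-0.14],"rot": [0,0,0],"hand": 0.7},{"travel": [0,0,-0.12],"rot": [0,0,0],"hand": 0.6},{"travel": [0.08,-0.06,-0.02],"rot": [0,0,0],"hand": 0.5},{"travel": [0.1,-0.08,0],"rot": [0,0,0],"hand": 0.5},{"travel": [0.1,-0.08,0],"rot": [0,0,0],"hand": 0.5},{"travel": [0.1,-0.08,0],"rot": [0,0,0],"hand": 0.5},{"travel": [0.08,-0.06,0],"rot": [0,0,0],"hand": 0.5},{"travel": [0.03,-0.02,0],"rot": [0,0,0],"hand": 0.5},{"travel": [0,0,0],"rot": [0,0,0],"hand": 0.5}])

```text
clock: 7.38
position: [471.6, 41.7, 350.8]
ee_rot: [0.088, 0.996, 0.001, 0.001]
contact_force: [-0.4, -0.7, 0.3]
gripper_width: 42.6
grasp_force: 0.0
```

```bash
python3 - <<'E'
from h import *
rel([473,43,262]);shot("wrist","w4");rel([473,43,262])
C=cloud("w4").reshape(-1,3)
m=(C[:,2]>290)&(C[:,2]<304)&(np.hypot(*(C[:,:2]-[473,43]).T)<30);print("posttop",m.sum(),cv2.minEnclosingCircle(C[m][:,:2].astype(np.float32)) if m.sum() else 0,np.median(C[m],0))
m=(C[:,2]>240)&(C[:,2]<280)&(np.hypot(*(C[:,:2]-[607,118]).T)<50);print("last",m.sum(),np.median(C[m],0),cv2.minAreaRect(C[m][:,:2].astype(np.float32)))
E
```

```text
clk 7.3833 pos [471.6  41.7 350.8] tooly 79.86 tz [ 0.003  0.001 -1.   ] J [ 0.43  0.05 -0.13  0.   -1.39 -2.18] F [-0.4 -0.7  0.3] w 42.622361872394535
frac [-0.0037  0.0054  0.3551]
clk 7.4333 pos [472.9  42.4 350.4] tooly 79.88 tz [ 0.003  0.001 -1.   ] J [ 0.43  0.06 -0.13  0.   -1.39 -2.18] F [ 0.9  0.2 -0.7] w 42.47437821796154
frac [0.0008 0.002  0.3534]
posttop 484 ((470.31890869140625, 44.342872619628906), 8.970683097839355) [468.69809232  44.52786802 299.03173176]
last 352 [623.01057141 120.22279934 268.01485481] ((606.5770263671875, 122.482421875), (23.71090316772461, 70.44319152832031), 80.64616394042969)
```

View pics/w4.png

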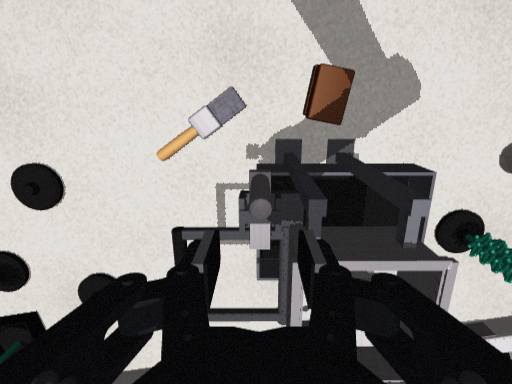

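The post top is centred between the fingers at (262,208), and the last mould lies flat in the hopper at z 268. I'll grip the post.

servo_tool(motion=[{"travel": [0.005,0.003,0.06],"rot": [0,0,0],"hand": 0.5},{"travel": [0.004,0.003,0.09],"rot": [0,0,0],"hand": 0.5},{"travel": [0,0,0.09],"rot": [0,0,0],"hand": 0.5},{"travel": [0,0,0.07],"rot": [0,0,0],"hand": 0.5},{"travel": [0,0,0.03],"rot": [0,0,0],"hand": 0.5},{"travel": [0,0,0.008],"rot": [0,0,0],"hand": 0.5},{"travel": [0,0,0],"rot": [0,0,0],"hand": 0},{"travel": [0,0,0],"rot": [0,0,0],"hand": 0},{"travel": [0,0,0],"rot": [0,0,0],"hand": 0},{"travel": [0,0,0],"rot": [0,0,0],"hand": 0}])

```text
clock: 8.27
position: [471.4, 43.2, 263.5]
ee_rot: [0.088, 0.996, -0.001, 0.001]
contact_force: [0.8, -5.2, -1.7]
gripper_width: 16.1
grasp_force: 58.4
```

servo_tool(motion=[{"travel": [0,0,0],"rot": [0,0,0],"hand": 0},{"travel": [0.02,0,0],"rot": [0,0,0],"hand": 0},{"travel": [0.04,0,0],"rot": [0,0,0],"hand": 0},{"travel": [0.05,0,0],"rot": [0,0,0],"hand": 0},{"travel": [0.04,0,0],"rot": [0,0,0],"hand": 0},{"travel": [0.03,0,0],"rot": [0,0,0],"hand": 0},{"travel": [0.006,0,0],"rot": [0,0,0],"hand": 0},{"travel": [0,0,0],"rot": [0,0,0],"hand": 0},{"travel": [0,0,0],"rot": [0,0,0],"hand": 0}])

```text
clock: 9.02
position: [432.7, 50.5, 263.5]
ee_rot: [0.088, 0.996, -0.001, 0.009]
contact_force: [30.0, -20.7, -19.5]
gripper_width: 16.4
grasp_force: 60.6
```

servo_tool(motion=[{"travel": [-0.02,0,0],"rot": [0,0,0],"hand": 0},{"travel": [0,0,0],"rot": [0,0,0],"hand": 0.5},{"travel": [0,0,0],"rot": [0,0,0],"hand": 0.5},{"travel": [0,0,0],"rot": [0,0,0],"hand": 0.5},{"travel": [0,0,-0.08],"rot": [0,0,0],"hand": 0.5},{"travel": [0,0,-0.12],"rot": [0,0,0],"hand": 0.5},{"travel": [0,0,-0.1],"rot": [0,0,0],"hand": 0.5},{"travel": [0,0,-0.04],"rot": [0,0,0],"hand": 0.5},{"travel": [0,0,0],"rot": [0,0,0],"hand": 0.5}])

```text
clock: 9.77
position: [431.1, 52.4, 350.5]
ee_rot: [0.088, 0.996, 0.002, 0.003]
contact_force: [0.7, 0.1, -0.2]
gripper_width: 42.6
grasp_force: 0.0
```

```bash
python3 - <<'E'
from h import *
shot("wrist","w5");rel([572.5,-66,300])
C=cloud("w5").reshape(-1,3)
m=(C[:,2]>290)&(C[:,2]<304)&(np.hypot(*(C[:,:2]-[431,51]).T)<40);print("posttop",m.sum(),cv2.minEnclosingCircle(C[m][:,:2].astype(np.float32)) if m.sum() else 0,np.median(C[m],0))
E
```

```text
clk 9.8167 pos [430.1  52.2 348.2] tooly 79.91 tz [ 0.002  0.002 -1.   ] J [ 0.5  -0.02 -0.21 -0.   -1.38 -2.24] F [-0.6 -0.7 -0.2] w 42.93076043490549
frac [-0.6432 -0.3663  0.193 ]
posttop 483 ((431.3835754394531, 51.26465606689453), 8.912561416625977) [429.63972902  51.57226866 299.03243687]
```

servo_tool(motion=[{"travel": [-0.06,-0.034,0],"rot": [0,0,0],"hand": 0.5},{"travel": [-0.1,-0.057,0],"rot": [0,0,0],"hand": 0.5},{"travel": [-0.12,-0.068,0],"rot": [0,0,0],"hand": 0.5},{"travel": [-0.12,-0.068,0.02],"rot": [0,0,0],"hand": 0.5},{"travel": [-0.12,-0.068,0.05],"rot": [0,0,0],"hand": 0.5},{"travel": [-0.08,-0.046,0.06],"rot": [0,0,0],"hand": 0.5},{"travel": [-0.043,-0.025,0.06],"rot": [0,0,0],"hand": 0.5},{"travel": [0,0,0],"rot": [0,0,0],"hand": 0.5}])

```text
clock: 10.48
position: [571.2, -67.8, 292.9]
ee_rot: [0.09, 0.996, -0.0, -0.006]
contact_force: [-1.6, -0.0, -0.6]
gripper_width: 42.5
grasp_force: 0.0
```

```bash
python3 - <<'E'
from h import *
shot("wrist","w6");rel([572.5,-66,182])
C=cloud("w6").reshape(-1,3);ey=np.array([.177,.984]);ex=np.array([.984,-.177])
q=(C[:,:2]-[605.5,116.5]);X=q@ex;Y=q@ey
m=(abs(X)<45)&(abs(Y+186)<15)&(C[:,2]>190)&(C[:,2]<215);print("bar",m.sum(),Y[m].min(),Y[m].max(),C[m][:,2].max(),X[m].min(),X[m].max())
m=(abs(Y+150)<15)&(C[:,2]>190)&(C[:,2]<215)&(abs(X)<75)
h=np.histogram(X[m],np.arange(-75,80,5));print(h[0])
E
```

```text
clk 10.5333 pos [571.  -67.2 295.3] tooly 79.78 tz [-0.009 -0.    -1.   ] J [ 0.16  0.27 -0.   -0.   -1.31 -1.91] F [-0.4 -0.2  0.9] w 42.90050552720658
frac [-0.0089  0.0066  0.453 ]
bar 1862 -193.75845926294085 -178.01826567533928 209.8332893440371 -44.967365123660066 44.99671173996078
[  0   0  47 256 224  75   0   0   0   0   0   0   0   0   0   0   0   0
   0   0   0   0   0   0  67  88  71  13   0   0]
```

servo_tool(motion=[{"travel": [-0.004,0.003,0.08],"rot": [0,0,0],"hand": 0.5},{"travel": [0,0.002,0.11],"rot": [0,0,0],"hand": 0.5},{"travel": [0,0,0.11],"rot": [0,0,0],"hand": 0.5},{"travel": [0,0,0.09],"rot": [0,0,0],"hand": 0.5},{"travel": [0,0,0.05],"rot": [0,0,0],"hand": 0.5},{"travel": [0,0,0.013],"rot": [0,0,0],"hand": 0.5},{"travel": [0,0,0],"rot": [0,0,0],"hand": 0},{"travel": [0,0,0],"rot": [0,0,0],"hand": 0},{"travel": [0,0,0],"rot": [0,0,0],"hand": 0},{"travel": [0,0,0],"rot": [0,0,0],"hand": 0}])

```text
clock: 11.37
position: [573.3, -67.4, 188.4]
ee_rot: [0.088, 0.996, -0.002, 0.0]
contact_force: [-0.8, -7.2, -1.8]
gripper_width: 13.4
grasp_force: 58.4
```

```bash
python3 - <<'E'
from h import *
rel([572.5,-66,182])
a=np.linspace(0,1.25,11);y=120*(1-np.cos(a))/250;z=-120*np.sin(a)/250
print(np.c_[np.diff(y),np.diff(z)].round(4).tolist())
E
```

```text
clk 11.3667 pos [573.3 -67.4 188.4] tooly 79.9 tz [ 0.001 -0.003 -1.   ] J [ 0.17  0.34 -0.18  0.   -1.05 -1.91] F [-0.8 -7.2 -1.8] w 13.411946152086292
frac [0.0042 0.0052 0.0256]
[[0.0037, -0.0598], [0.0112, -0.0589], [0.0184, -0.0571], [0.0254, -0.0543], [0.032, -0.0507], [0.0381, -0.0463], [0.0435, -0.0412], [0.0483, -0.0355], [0.0524, -0.0292], [0.0556, -0.0224]]
```

servo_tool(motion=[{"travel": [0,0,0],"rot": [0,0,0],"hand": 0.4},{"travel": [0,0,0],"rot": [0,0,0],"hand": 0.4},{"travel": [0,0,0.012],"rot": [0,0,0],"hand": 0.4},{"travel": [0,0,0.012],"rot": [0,0,0],"hand": 0.4},{"travel": [0,0,0],"rot": [0,0,0],"hand": 0},{"travel": [0,0,0],"rot": [0,0,0],"hand": 0},{"travel": [0,0,0],"rot": [0,0,0],"hand": 0},{"travel": [0,0,0],"rot": [0,0,0],"hand": 0}])

```text
clock: 12.03
position: [572.7, -67.4, 180.5]
ee_rot: [0.088, 0.996, -0.002, -0.001]
contact_force: [-1.4, -7.0, 0.6]
gripper_width: 14.0
grasp_force: 58.4
```

servo_tool(motion=[{"travel": [0.0,0.004,-0.06],"rot": [0,0,0],"hand": 0},{"travel": [0.0,0.011,-0.059],"rot": [0,0,0],"hand": 0},{"travel": [0.0,0.018,-0.057],"rot": [0,0,0],"hand": 0},{"travel": [0,0,0],"rot": [0,0,0],"hand": 0}])

```text
clock: 12.37
position: [574.4, -59.1, 226.8]
ee_rot: [0.088, 0.996, -0.002, -0.0]
contact_force: [-5.1, -4.7, 9.5]
gripper_width: 13.9
grasp_force: 59.6
```

servo_tool(motion=[{"travel": [0.0,0.025,-0.054],"rot": [0,0,0],"hand": 0},{"travel": [0.0,0.032,-0.051],"rot": [0,0,0],"hand": 0},{"travel": [0.0,0.038,-0.046],"rot": [0,0,0],"hand": 0},{"travel": [0,0,0],"rot": [0,0,0],"hand": 0}])

```text
clock: 12.7
position: [578.3, -36.8, 265.7]
ee_rot: [0.088, 0.996, -0.003, -0.0]
contact_force: [-6.1, -6.6, 11.8]
gripper_width: 13.8
grasp_force: 59.9
```

```bash
cat >> h.py <<'E'
def bail():
    s=sensors.read_state();p=np.array(s["position"]);q=p[:2]-[605.5,116.5];Y=q@[.177,.984];z=p[2]+19
    print("hopperY",Y.round(1),"z",z.round(1),"ang",np.arctan2(z-200,-66-Y).round(3),"r",np.hypot(z-200,-66-Y).round(1))
E
python3 - <<'E'
from h import *
rel(None);bail()
E
```

```text
clk 12.7 pos [578.3 -36.8 265.7] tooly 79.91 tz [-0.001 -0.007 -1.   ] J [ 0.22  0.29 -0.05  0.01 -1.23 -1.97] F [-6.1 -6.6 11.8] w 13.773815137345117
hopperY -155.7 z 284.7 ang 0.757 r 123.3
```

servo_tool(motion=[{"travel": [0.0,0.043,-0.041],"rot": [0,0,0],"hand": 0},{"travel": [0.0,0.048,-0.036],"rot": [0,0,0],"hand": 0},{"travel": [0.0,0.052,-0.029],"rot": [0,0,0],"hand": 0},{"travel": [0.0,0.055,-0.022],"rot": [0,0,0],"hand": 0},{"travel": [0,0,0],"rot": [0,0,0],"hand": 0},{"travel": [0,0,0],"rot": [0,0,0],"hand": 0},{"travel": [0,0,0],"rot": [0,0,0],"hand": 0},{"travel": [0,0,0],"rot": [0,0,0],"hand": 0},{"travel": [0,0,0],"rot": [0,0,0],"hand": 0}])

```text
clock: 13.45
position: [586.6, 9.3, 301.0]
ee_rot: [0.088, 0.996, -0.005, 0.001]
contact_force: [-7.8, -11.4, 18.6]
gripper_width: 14.1
grasp_force: 59.1
```

```bash
python3 - <<'E'
from h import *
rel(None);bail()
shot("side","s2");shot("scene","sc2")
im=np.hstack([cv2.resize(cv2.imread("pics/s2.png")[150:300,165:300],(400,444)),cv2.resize(cv2.imread("pics/sc2.png")[160:280,240:360],(400,444))]);cv2.imwrite("pics/m2.png",im)
E
```

```text
clk 13.45 pos [586.6   9.3 301. ] tooly 79.86 tz [ 0.002 -0.01  -1.   ] J [ 0.3   0.28  0.02  0.01 -1.32 -2.05] F [ -7.8 -11.4  18.6] w 14.111198140002116
hopperY -108.8 z 320.0 ang 1.228 r 127.4
```

View pics/m2.png

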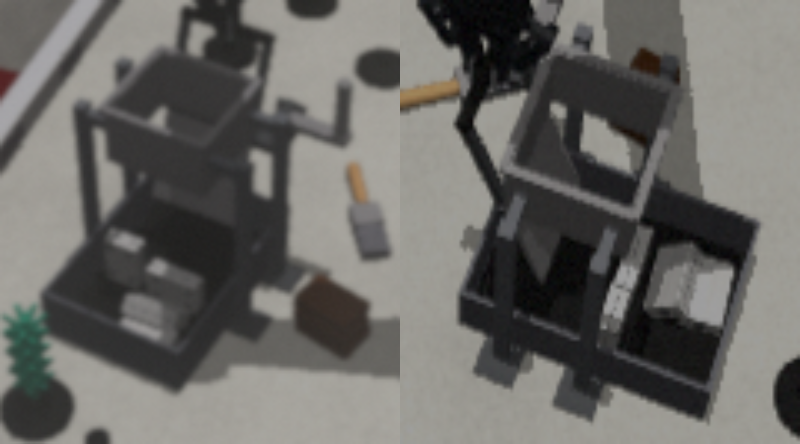

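The blocks lie in the tub (left panel near (125,255), (175,285) and (150,315)), and the hopper is empty. I'll swing the trap shut.

servo_tool(motion=[{"travel": [0.0,-0.055,0.022],"rot": [0,0,0],"hand": 0},{"travel": [0.0,-0.052,0.029],"rot": [0,0,0],"hand": 0},{"travel": [0.0,-0.048,0.036],"rot": [0,0,0],"hand": 0},{"travel": [0.0,-0.043,0.041],"rot": [0,0,0],"hand": 0},{"travel": [0.0,-0.038,0.046],"rot": [0,0,0],"hand": 0},{"travel": [0.0,-0.032,0.051],"rot": [0,0,0],"hand": 0},{"travel": [0,0,0],"rot": [0,0,0],"hand": 0}])

```text
clock: 14.13
position: [575.3, -53.7, 239.6]
ee_rot: [0.089, 0.996, -0.001, 0.0]
contact_force: [-2.0, -8.3, 3.6]
gripper_width: 13.6
grasp_force: 65.7
```

```bash
python3 - <<'E'
from h import *
rel(None);bail()
E
```

```text
clk 14.1333 pos [575.3 -53.7 239.6] tooly 79.83 tz [ 0.001 -0.003 -1.   ] J [ 0.19  0.3  -0.1   0.   -1.17 -1.94] F [-2.  -8.3  3.6] w 13.643488203349607
hopperY -172.8 z 258.6 ang 0.502 r 121.8
```

servo_tool(motion=[{"travel": [0.0,-0.025,0.054],"rot": [0,0,0],"hand": 0},{"travel": [0.0,-0.018,0.057],"rot": [0,0,0],"hand": 0},{"travel": [0.0,-0.011,0.059],"rot": [0,0,0],"hand": 0},{"travel": [0.0,-0.004,0.06],"rot": [0,0,0],"hand": 0},{"travel": [0.0,0.0,0.012],"rot": [0,0,0],"hand": 0},{"travel": [0.0,0.0,0.0],"rot": [0,0,0],"hand": 0}])

```text
clock: 14.63
position: [572.8, -67.5, 179.4]
ee_rot: [0.088, 0.996, -0.002, -0.0]
contact_force: [-4.0, -6.2, 7.8]
gripper_width: 13.9
grasp_force: 73.3
```

```bash
python3 - <<'E'
from h import *
rel(None);bail()
E
```

```text
clk 14.6333 pos [572.8 -67.5 179.4] tooly 79.93 tz [-0.001 -0.004 -1.   ] J [ 0.17  0.35 -0.19  0.   -1.04 -1.91] F [-4.  -6.2  7.8] w 13.850309988494901
hopperY -186.8 z 198.4 ang -0.014 r 120.9
```

servo_tool(motion=[{"travel": [0.0,0.0,0.012],"rot": [0,0,0],"hand": 0},{"travel": [0.0,0.0,0.012],"rot": [0,0,0],"hand": 0},{"travel": [0.0,0.0,0.0],"rot": [0,0,0],"hand": 0},{"travel": [0.0,0.0,0.0],"rot": [0,0,0],"hand": 0}])

```text
clock: 14.97
position: [573.0, -67.5, 179.0]
ee_rot: [0.087, 0.996, -0.002, 0.001]
contact_force: [-12.8, -1.7, 29.8]
gripper_width: 13.9
grasp_force: 75.5
```

```bash
python3 - <<'E'
from h import *
rel(None);bail()
E
```

```text
clk 14.9667 pos [573.  -67.5 179. ] tooly 80.04 tz [ 0.002 -0.005 -1.   ] J [ 0.17  0.35 -0.19  0.01 -1.03 -1.91] F [-12.8  -1.7  29.8] w 13.876550417263392
hopperY -186.9 z 198.0 ang -0.017 r 120.9
```

servo_tool(motion=[{"travel": [0.0,0.0,-0.014],"rot": [0,0,0],"hand": 0},{"travel": [0.0,0.0,0.0],"rot": [0,0,0],"hand": 0.5},{"travel": [0.0,0.0,0.0],"rot": [0,0,0],"hand": 0.5},{"travel": [0.0,0.0,0.0],"rot": [0,0,0],"hand": 0.5},{"travel": [0.0,0.0,-0.07],"rot": [0,0,0],"hand": 0.5},{"travel": [0.0,0.0,-0.14],"rot": [0,0,0],"hand": 0.5},{"travel": [0.0,0.0,-0.14],"rot": [0,0,0],"hand": 0.5},{"travel": [0.0,0.0,-0.14],"rot": [0,0,0],"hand": 0.5},{"travel": [0.0,0.0,-0.14],"rot": [0,0,0],"hand": 0.5},{"travel": [0.0,0.0,-0.06],"rot": [0,0,0],"hand": 0.5}])

```text
clock: 15.8
position: [575.2, -65.5, 352.4]
ee_rot: [0.088, 0.996, 0.0, 0.004]
contact_force: [1.1, 0.0, 1.8]
gripper_width: 42.6
grasp_force: 0.0
```

servo_tool(motion=[{"travel": [0.06,0.034,0],"rot": [0,0,0],"hand": 0.5},{"travel": [0.1,0.057,0],"rot": [0,0,0],"hand": 0.5},{"travel": [0.12,0.069,0],"rot": [0,0,0],"hand": 0.5},{"travel": [0.12,0.069,0],"rot": [0,0,0],"hand": 0.5},{"travel": [0.12,0.069,0],"rot": [0,0,0],"hand": 0.5},{"travel": [0.08,0.046,0],"rot": [0,0,0],"hand": 0.5},{"travel": [0.041,0.023,0],"rot": [0,0,0],"hand": 0.5},{"travel": [0,0,0],"rot": [0,0,0],"hand": 0.5}])

```text
clock: 16.47
position: [430.3, 54.3, 347.5]
ee_rot: [0.086, 0.996, 0.001, 0.0]
contact_force: [1.1, 0.4, -0.8]
gripper_width: 42.9
grasp_force: 0.0
```

```bash
python3 - <<'E'
from h import *
shot("wrist","w7");rel([431.4,51.3,263])
shot("scene","sc3")
ey=np.array([.177,.984]);ex=np.array([.984,-.177])
for t in("sc3","w7"):
  C=cloud(t).reshape(-1,3);q=(C[:,:2]-[605.5,116.5]);X=q@ex;Y=q@ey
  m=(abs(X)<60)&(Y>-205)&(Y<-140)&(C[:,2]>160)&(C[:,2]<330);print(t,"bail z",m.sum(),[(np.median(C[m&(Y<b)&(Y>=b-20)][:,2]).round(1),b) for b in(-180,-160,-140) if (m&(Y<b)&(Y>=b-20)).any()])
  m=(abs(X)<50)&(abs(Y)<50)&(C[:,2]>150)&(C[:,2]<240);print("door",m.sum(),np.median(C[m][:,2]) if m.any() else 0)
C=cloud("w7").reshape(-1,3);m=(C[:,2]>290)&(C[:,2]<304)&(np.hypot(*(C[:,:2]-[431,51]).T)<40);print("posttop",cv2.minEnclosingCircle(C[m][:,:2].astype(np.float32)))
E
```

```text
clk 16.5167 pos [431.3  53.8 347.5] tooly 80.04 tz [ 0.  0. -1.] J [ 0.5  -0.02 -0.21 -0.   -1.38 -2.24] F [ 0.2 -0.1  0.6] w 42.47976357559671
frac [-0.002  -0.0101  0.3378]
sc3 bail z 220 [(np.float64(206.5), -180), (np.float64(204.3), -160), (np.float64(204.3), -140)]
door 525 202.64124308991123
w7 bail z 15 [(np.float64(204.0), -180)]
door 278 203.05909741108934
posttop ((431.32427978515625, 51.23152542114258), 8.938942909240723)
```

Trap shut: the door reads 203 mm and the bar top matches its first reading. Next I grip the post and push it home.

servo_tool(motion=[{"travel": [0,-0.005,0.06],"rot": [0,0,0],"hand": 0.5},{"travel": [0,-0.005,0.09],"rot": [0,0,0],"hand": 0.5},{"travel": [0,0,0.09],"rot": [0,0,0],"hand": 0.5},{"travel": [0,0,0.06],"rot": [0,0,0],"hand": 0.5},{"travel": [0,0,0.03],"rot": [0,0,0],"hand": 0.5},{"travel": [0,0,0.008],"rot": [0,0,0],"hand": 0.5},{"travel": [0,0,0],"rot": [0,0,0],"hand": 0},{"travel": [0,0,0],"rot": [0,0,0],"hand": 0},{"travel": [0,0,0],"rot": [0,0,0],"hand": 0},{"travel": [0,0,0],"rot": [0,0,0],"hand": 0}])

```text
clock: 17.4
position: [432.1, 50.2, 264.1]
ee_rot: [0.088, 0.996, -0.0, 0.001]
contact_force: [1.7, -3.7, 0.1]
gripper_width: 16.3
grasp_force: 58.4
```

servo_tool(motion=[{"travel": [0,0,0],"rot": [0,0,0],"hand": 0},{"travel": [-0.02,0,0],"rot": [0,0,0],"hand": 0},{"travel": [-0.04,0,0],"rot": [0,0,0],"hand": 0},{"travel": [-0.05,0,0],"rot": [0,0,0],"hand": 0},{"travel": [-0.04,0,0],"rot": [0,0,0],"hand": 0},{"travel": [-0.02,0,0],"rot": [0,0,0],"hand": 0},{"travel": [-0.01,0,0],"rot": [0,0,0],"hand": 0},{"travel": [0,0,0],"rot": [0,0,0],"hand": 0},{"travel": [0,0,0],"rot": [0,0,0],"hand": 0}])

```text
clock: 18.15
position: [476.4, 42.3, 264.0]
ee_rot: [0.088, 0.996, -0.0, -0.0]
contact_force: [-5.6, -0.3, 7.8]
gripper_width: 16.5
grasp_force: 59.3
```

```bash
python3 - <<'E'
from h import *
rel([475.5,43.4,263])
E
```

```text
clk 18.15 pos [476.4  42.3 264. ] tooly 79.88 tz [-0. -0. -1.] J [ 0.43  0.11 -0.28  0.   -1.18 -2.18] F [-5.6 -0.3  7.8] w 16.49583177078521
frac [0.0045 0.0038 0.0039]
```

Close to home; I'll push a little further until it meets the stop.

servo_tool(motion=[{"travel": [-0.01,0,0],"rot": [0,0,0],"hand": 0},{"travel": [-0.01,0,0],"rot": [0,0,0],"hand": 0},{"travel": [0,0,0],"rot": [0,0,0],"hand": 0},{"travel": [0,0,0],"rot": [0,0,0],"hand": 0}])

```text
clock: 18.48
position: [476.5, 42.0, 263.9]
ee_rot: [0.088, 0.996, 0.0, -0.005]
contact_force: [-21.8, 6.5, 17.6]
gripper_width: 16.3
grasp_force: 60.6
```

servo_tool(motion=[{"travel": [0.012,0,0],"rot": [0,0,0],"hand": 0},{"travel": [0,0,0],"rot": [0,0,0],"hand": 0.5},{"travel": [0,0,0],"rot": [0,0,0],"hand": 0.5},{"travel": [0,0,0],"rot": [0,0,0],"hand": 0.5},{"travel": [0,0,-0.06],"rot": [0,0,0],"hand": 0.5},{"travel": [0,0,-0.12],"rot": [0,0,0],"hand": 0.5},{"travel": [0,0,-0.14],"rot": [0,0,0],"hand": 0.5},{"travel": [0,0,-0.1],"rot": [0,0,0],"hand": 0.5},{"travel": [0,0,0],"rot": [0,0,0],"hand": 0.5},{"travel": [0,0,0],"rot": [0,0,0],"hand": 0.5}])

```text
clock: 19.32
position: [478.8, 42.6, 368.9]
ee_rot: [0.088, 0.996, 0.001, 0.001]
contact_force: [-0.4, 0.1, -0.1]
gripper_width: 42.5
grasp_force: 0.0
```

```bash
python3 - <<'E'
from h import *
rel(None);shot("wrist","w8");shot("scene","sc4");shot("side","s4")
C=cloud("w8").reshape(-1,3);m=(C[:,2]>290)&(C[:,2]<304)&(np.hypot(*(C[:,:2]-[475,43]).T)<40);print("posttop",cv2.minEnclosingCircle(C[m][:,:2].astype(np.float32)))
im=np.hstack([cv2.resize(cv2.imread("pics/s4.png")[150:320,150:320],(400,400)),cv2.resize(cv2.imread("pics/sc4.png")[150:290,230:370],(400,400))]);cv2.imwrite("pics/m4.png",im)
E
```

```text
clk 19.3167 pos [478.8  42.6 368.9] tooly 79.87 tz [ 0.003  0.002 -1.   ] J [ 0.43  0.06 -0.08 -0.   -1.43 -2.17] F [-0.4  0.1 -0.1] w 42.52924928020645
posttop ((475.6800842285156, 43.28743362426758), 8.954668998718262)
```

View pics/m4.png

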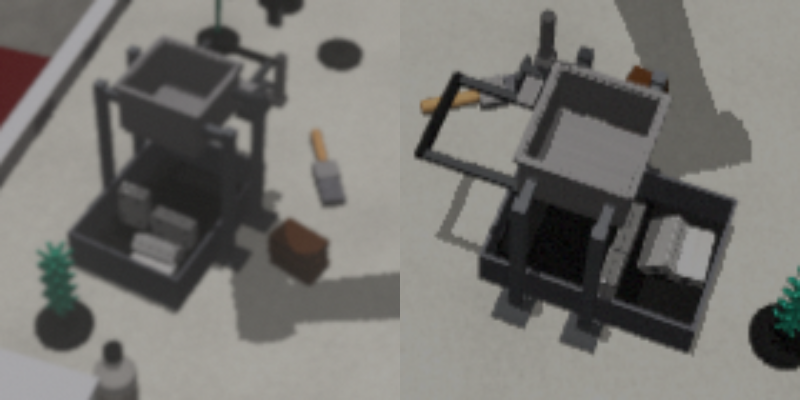

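The hopper is empty, the trap is shut, and the blocks are in the tub. The post is at (475.7,43.3), its home position and about 45 mm from where it was fully drawn.

```bash
python3 -c "
from h import *
print(job_done())"
```

```text
the job is handed in; nothing more can be done
None
```

The last mould went into the hopper, all the blocks dropped into the tub, the trap is shut and the bolt is fully home; the job was handed in at about 19.5 s on the robot's clock.

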